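# Load the stemmed cups into the marking nests

## Task

Get the four stemmed metal cups ready for the laser: stand each one upright in the pocket of the plywood block made for it - the smallest round cup in the smallest round pocket, the middle one in the middle, the largest in the largest, and the square cup in the square pocket with its sides in line with the pocket's. Each foot must rest flat on the pocket floor and the cups be let go; do not tip any cup over, and leave the mug and the lidded tin where they are.

Things in the scene. Friction and masses are not known exactly. Their poses are not given: they have to be found in the camera images.
- cup_small_mid (a point): The smallest of three round stemmed metal cups: open straight bowl 36 mm outside diameter (wall 3 mm) from 22 mm above the foot's underside up to the rim, on a 12 mm thick stem and a round foot of 26 mm diameter; 58 mm tall. This point is on its axis half-way up, 29 mm above its underside; z points up out of the bowl. It starts upright on the table (z = 0).
- cup_medium_mid (a point): The middle-sized of three round stemmed metal cups: open straight bowl 48 mm outside diameter (wall 3 mm) from 27 mm above the foot's underside up to the rim, on a 12 mm thick stem and a round foot of 38 mm diameter; 68 mm tall. This point is on its axis half-way up, 34 mm above its underside; z points up out of the bowl. It starts upright on the table (z = 0).
- cup_large_mid (a point): The largest of three round stemmed metal cups: open straight bowl 62 mm outside diameter (wall 3 mm) from 32 mm above the foot's underside up to the rim, on a 12 mm thick stem and a round foot of 52 mm diameter; 80 mm tall. This point is on its axis half-way up, 40 mm above its underside; z points up out of the bowl. It starts upright on the table (z = 0).
- cup_square_mid (a point): The one square stemmed metal cup: open square bowl 44 x 44 mm outside (wall 3 mm) from 27 mm above the underside up to the rim, on a 12 mm stem and a square foot 40 x 40 mm; 68 mm tall. This point is on its axis half-way up, 34 mm above its underside; x and y are along its sides (foot and bowl alike), z up. It starts upright on the table.
- nest_small_floor (a point): Fixed square plywood block 66 x 66 mm, 14 mm thick, lying on the table, with the smallest of the three round pockets in its middle: 44 mm diameter, 8 mm deep, dark floor; the foot of its cup is 26 mm. This point is at the centre of the pocket's floor, 6 mm above the table; z points up.
- nest_medium_floor (a point): Fixed square plywood block 80 x 80 mm, 14 mm thick, lying on the table, with the middle-sized of the three round pockets in its middle: 56 mm diameter, 8 mm deep, dark floor; the foot of its cup is 38 mm. This point is at the centre of the pocket's floor, 6 mm above the table; z points up.
- nest_large_floor (a point): Fixed square plywood block 96 x 96 mm, 14 mm thick, lying on the table, with the largest of the three round pockets in its middle: 70 mm diameter, 8 mm deep, dark floor; the foot of its cup is 52 mm. This point is at the centre of the pocket's floor, 6 mm above the table; z points up.
- nest_square_floor (a point): Fixed square plywood block 80 x 80 mm, 14 mm thick, lying on the table, with the only square pocket in its middle: 58 x 58 mm, 8 mm deep, dark floor; the foot of the square cup is 40 mm. This point is at the centre of the pocket's floor, 6 mm above the table; x and y are along the pocket's sides, z up.
- mug_mid (a point): Bystander, to be left alone: a metal mug with a side handle, 60 mm diameter, 70 mm tall, no stem, loose. This point is on its axis half-way up; the handle points along its y and reaches about 66 mm from the axis.
- tin_mid (a point): Bystander, to be left alone: a closed round metal tin with a flat lid, 60 mm diameter, 41 mm tall, loose. This point is on its axis half-way up.

How it is judged:
By the outcome, as a careful person would: the job done as asked, in the order asked, and still so for the second after the job is handed in, with the robot touching nothing.
It also fails if it takes over 109 s, if anything falls off the work surface, if the arm or the gripper's body presses on something with over 40 N, if the wrist force passes 120 N, or if a joint passes its speed limit or range.

## Robot

A 7-joint arm with a two-finger parallel gripper is mounted at the origin on the work surface. World frame = base frame: x ahead of the robot, y to its left, z up, the work surface at z = 0. Lengths are in m, angles in rad, forces in N, time in s.
With the tool pointing down it reaches from about 0.425 to 0.825 m from the base axis. Payload 3.6 kg.
Tool frame: the origin (TCP) lies where the fingers leave the gripper's body, on its centre line; the fingertips stand 73 mm ahead of it and the grasp point (between the pads) lies 54 mm ahead of it; x points along the fingers, y is the direction in which the jaws open and shut, and the axes are right-handed (so a half turn about x gives the same grasp; the last joint's range is limited). The gripper opens to 85 mm and grips with 20 to 120 N. Pads are 22 mm wide; open, the fingers measure 114 mm over their backs; the gripper's body (76 mm by 85 mm) begins 54 mm behind the grasp point. The pads swing forward as they close: fully open they stand 13 mm farther back than shut.
Start: joints at [1.081, 0.615, -0.013, 1.423, 0.008, 1.103, -0.04], TCP at [0.29, -0.582, 0.304] pointing down, gripper open.
Joint ranges: [-3.12, 3.12], [-0.3, 2.06], [-1.34, 1.32], [0.26, 2.42], [-1.36, 4.5], [0.01, 1.98], [-2.84, 2.84]. Speed limits (rad/s): [2.79, 2.79, 3.14, 3.14, 3.14, 3.14, 3.14].

## Interface

Orientations are given as a unit quaternion [x, y, z, w].
In Python, from station import arm, snapshot, camera_info, ticket gives the robot as it stands. Calls block until the motion is done:
- arm.movep(position, orientation): joint-space move of the TCP to a pose.
- arm.line_to(position, velocity=0.15, ori=None): straight line of the TCP; ori=None keeps the orientation; velocity is the mean speed in m/s.
- arm.move_j(angles): joint-space move.
- arm.move_gripper(opening, effort=None): opening from 0.0 (shut) to 1.0 (fully open); effort is the grip in N (None keeps the last); returns when the fingers have stopped.
- arm.pause(seconds).
- arm.ik(position, orientation): joint angles nearest the present ones, or None.
- snapshot(name): name is "scene" or "top"; returns the picture (384x512x3 uint8, blue, green, red); there is no depth.
- camera_info(name): a dict with "fx", "fy", "cx", "cy" (pixels), "R" (3x3) and "t" (3): a world point X has camera coordinates R X + t. Camera axes: x right, y down, z forward; pixel columns grow to the right and rows downward; lengths in m; the calibration is good to about 2 mm. A picture is of the moment at which its call begins. camera_info takes no time and is no camera call.
A pose or a line that the arm cannot do raises arm.MotionError and nothing moves.
- ticket.finish_job(): hands the job in, once; it reports no verdict.
Readings, each from a call of its own:
- arm.read_time(): time.
- arm.read_joint_positions(): joint angles.
- arm.read_dq(): joint speeds.
- arm.read_effort(): joint torques, N m.
- arm.read_tool_pos(): TCP position.
- arm.read_eef_rot(): TCP orientation.
- arm.read_ft_force(): force on the tool from outside, world axes, zero at the start.
- arm.read_wrist_torque(): the same for the moment, N m.
- arm.read_opening(): opening from 0.0 (shut) to 1.0 (fully open).
Only numpy, scipy, OpenCV 4.12 (cv2) and the standard library are available. Lean on these libraries where they do the work, as an engineer would, in place of code of your own. Each camera call takes 0.05 s, during which the arm holds its last target.

## Working session

There is one attempt and no reset: what is moved stays moved. The work goes in short steps, each a Python script; the robot and the scene stay as the last script left them, time stands still between calls to the robot, and variables do not carry over. Pictures are saved under pics/ and viewed, and the job is handed in when it is done.

```bash
ls; mkdir -p pics
python3 - <<'E'
from station import arm, snapshot, camera_info
import cv2
for n in ("scene","top"):
    im=snapshot(n); cv2.imwrite(f"pics/{n}0.png",im)
    c=camera_info(n); print(n,c)
print(arm.read_time(),arm.read_tool_pos(),arm.read_eef_rot(),arm.read_opening())
E
```

```text
pics
scene {'fx': 476.8838807198905, 'fy': 476.8838807198905, 'cx': 254.58583789095232, 'cy': 180.79666145345792, 'R': array([[-0.25941267,  0.96572403, -0.00906414],
       [ 0.66745962,  0.17249389, -0.72439183],
       [-0.69799909, -0.19396637, -0.68932889]]), 't': array([ 0.12179618, -0.30560725,  1.59574496])}
top {'fx': 459.71279696080313, 'fy': 459.71279696080313, 'cx': 251.70360283273254, 'cy': 194.84743745427423, 'R': array([[-0.00914023, -0.99989896,  0.01088666],
       [-0.99730193,  0.00832239, -0.07293556],
       [ 0.07283759, -0.01152394, -0.99727724]]), 't': array([-0.00822627,  0.5246592 ,  1.11890277])}
0.1 [ 0.28997271 -0.58114697  0.30285493] [-0.68805154 -0.16298797  0.68845835 -0.16138496] 0.9992525469667419
```

View pics/top0.png

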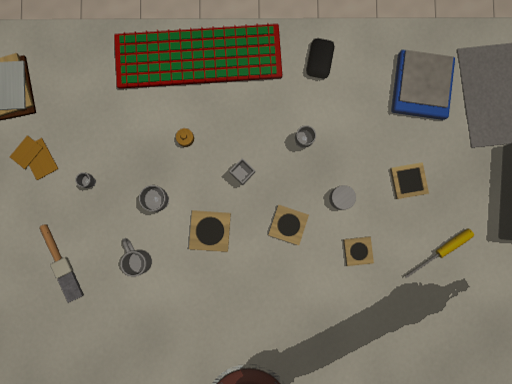

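View pics/scene0.png

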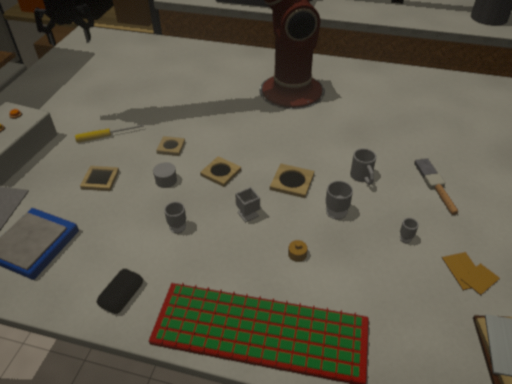

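The top view has the cups at small (85,181), large (153,199), square (241,172) and medium (305,136). The mug is at (134,262) and the tin at (343,198). The pockets are at large (210,231), medium (289,225), small (359,251) and square (410,181). Next I'll zoom in and measure them properly.

```bash
cat > h.py <<'E'
import numpy as np, cv2
from station import arm, snapshot, camera_info
def proj(n,X):
    c=camera_info(n); p=np.atleast_2d(X)@c["R"].T+c["t"]
    return np.c_[c["fx"]*p[:,0]/p[:,2]+c["cx"], c["fy"]*p[:,1]/p[:,2]+c["cy"]]
def unproj(n,uv,z):
    c=camera_info(n); d=c["R"].T@np.array([(uv[0]-c["cx"])/c["fx"],(uv[1]-c["cy"])/c["fy"],1.]); o=-c["R"].T@c["t"]
    return o+d*(z-o[2])/d[2]
E
python3 - <<'E'
from h import *
im=cv2.imread("pics/top0.png"); sc=cv2.imread("pics/scene0.png")
def sheet(im,n,pts,out):
    t=[]
    for (u,v) in pts:
        c=cv2.getRectSubPix(im,(50,50),(float(u),float(v)))
        t.append(cv2.resize(c,(200,200),interpolation=cv2.INTER_CUBIC))
    cv2.imwrite(out,np.vstack([np.hstack(t[:4]),np.hstack(t[4:])]))
P=[(85,181),(305,136),(153,199),(241,172),(359,251),(289,225),(210,231),(410,181)]
sheet(im,"top",P,"pics/topz.png")
Z=[.058,.068,.08,.068,.014,.014,.014,.014]
W=[unproj("top",p,z) for p,z in zip(P,Z)]
for w in W: print(w.round(3), np.hypot(*w[:2]).round(3))
uv=[proj("scene",w)[0] for w in W]; print(np.round(uv))
sheet(sc,"scene",uv,"pics/scz.png")
for p,z in (((134,262),.07),((343,198),.041)): print(unproj("top",p,z).round(3))
E
```

```text
[0.558 0.385 0.058] 0.678
[ 0.661 -0.141  0.068] 0.676
[0.512 0.219 0.08 ] 0.557
[0.576 0.013 0.068] 0.576
[ 0.384 -0.277  0.014] 0.473
[ 0.449 -0.105  0.014] 0.461
[0.436 0.091 0.014] 0.446
[ 0.556 -0.409  0.014] 0.691
[[407. 221.]
 [175. 207.]
 [338. 188.]
 [248. 194.]
 [169. 143.]
 [219. 168.]
 [291. 177.]
 [ 99. 175.]]
[0.366 0.264 0.07 ]
[ 0.513 -0.235  0.041]
```

View pics/topz.png

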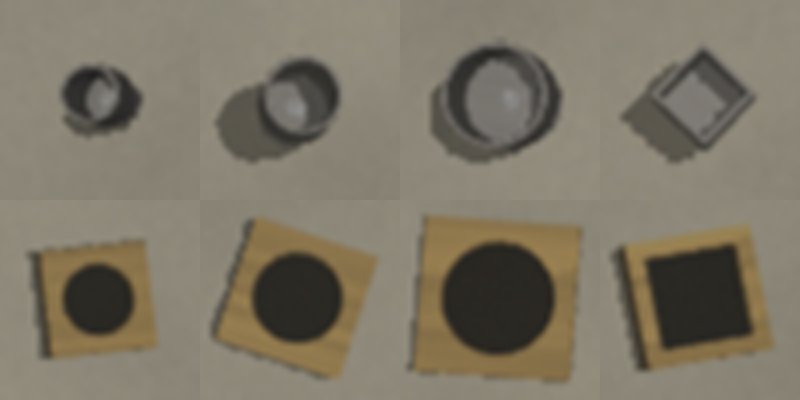

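View pics/scz.png

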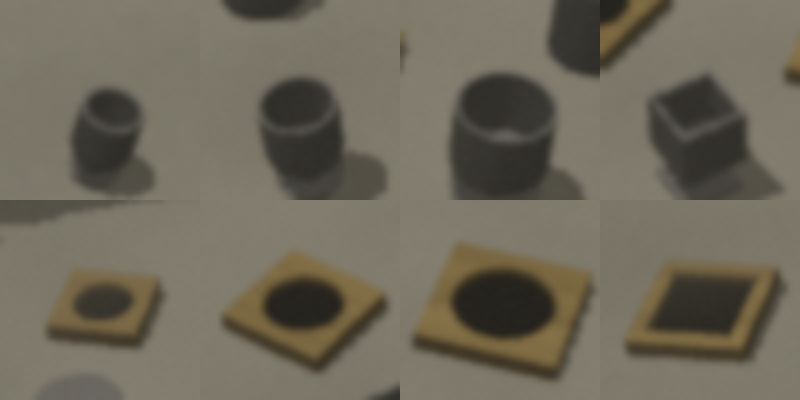

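```bash
cat > ov.py <<'E'
from h import *
# name: x,y,h,r,footr
def sheet(n,im,C,N,out,sq=0,nsq=0):
    t=[]; S=8
    a=np.linspace(0,2*np.pi,73)
    def tile(x,y,circs,z0):
        ctr=proj(n,[x,y,z0])[0]; 
        H=[24,24]
        M=np.float32([[S,0,100-S*ctr[0]-0],[0,S,100-S*ctr[1]]])
        M=np.array([[S,0,150-S*ctr[0]],[0,S,150-S*ctr[1]]],np.float32)
        c=cv2.warpAffine(im,M,(200*3//2,300),flags=cv2.INTER_CUBIC); c=cv2.convertScaleAbs(c,alpha=1.6)
        for (pts,col) in circs:
            p=proj(n,pts)*S+np.array([150-S*ctr[0],150-S*ctr[1]])
            cv2.polylines(c,[np.round(p).astype(np.int32)],False,col,1)
        t.append(cv2.resize(c,(200,200),interpolation=cv2.INTER_AREA))
    def ring(x,y,z,r): return np.c_[x+r*np.cos(a),y+r*np.sin(a),0*a+z]
    def sqr(x,y,z,s,th):
        q=np.array([[-1,-1],[1,-1],[1,1],[-1,1],[-1,-1]])*s/2
        R=np.array([[np.cos(th),-np.sin(th)],[np.sin(th),np.cos(th)]]); q=q@R.T
        return np.c_[q+[x,y],np.full(5,z)]
    for i,(x,y,h,d,f) in enumerate(C):
        if i<3: L=[(ring(x,y,h,d/2),(0,0,255)),(ring(x,y,0,f/2),(0,255,0))]
        else: L=[(sqr(x,y,h,d,sq),(0,0,255)),(sqr(x,y,0,f,sq),(0,255,0))]
        tile(x,y,L,h)
    for i,(x,y,d) in enumerate(N):
        tile(x,y,[((ring(x,y,.014,d/2) if i<3 else sqr(x,y,.014,d,nsq)),(0,0,255))],.014)
    cv2.imwrite(out,np.vstack([np.hstack(t[:4]),np.hstack(t[4:])]))
E
python3 - <<'E'
from ov import *
top=cv2.imread("pics/top0.png"); sc=cv2.imread("pics/scene0.png")
# pockets by dark threshold in both views
P=[(359,251),(289,225),(210,231),(410,181)]
N=[];D=[.044,.056,.070,.058]
for (u,v),d in zip(P,D):
    r=[]
    for n,im in (("top",top),("scene",sc)):
        c=proj(n,unproj("top",(u,v),.014))[0]
        g=im.max(2); m=((g<(65 if n=="top" else 62))*255).astype(np.uint8)
        k,lab,st,ce=cv2.connectedComponentsWithStats(m)
        l=lab[int(round(c[1])),int(round(c[0]))]
        w=unproj(n,ce[l],.014); r.append(w[:2]); print(n,d,l,st[l],ce[l].round(1),w.round(4))
        if n=="top" and d==.058:
            cs,_=cv2.findContours((lab==l).astype(np.uint8),cv2.RETR_EXTERNAL,cv2.CHAIN_APPROX_NONE)
            wc=np.array([unproj(n,p[0],.014)[:2] for p in cs[0]],np.float32)*1000
            print("rect",cv2.minAreaRect(wc))
            nsq=np.deg2rad(cv2.minAreaRect(wc)[2])
    N.append((r[0][0],r[0][1],d))
C=[(.556,.388,.058,.036,.026),(.661,-.141,.068,.048,.038),(.512,.219,.08,.062,.052),(.576,.013,.068,.044,.040)]
sheet("top",top,C,N,"pics/ot1.png",np.pi/4,nsq); sheet("scene",sc,C,N,"pics/os1.png",np.pi/4,nsq)
E
```

```text
top 0.044 168 [351 243  17  17 231] [358.7 251. ] [ 0.3835 -0.2761  0.014 ]
scene 0.044 12 [165 142  12   6  59] [170.3 144.5] [ 0.3873 -0.2724  0.014 ]
top 0.056 162 [278 214  22  22 378] [288.4 224.6] [ 0.4504 -0.1032  0.014 ]
scene 0.056 17 [211 164  19  12 175] [220.1 169.5] [ 0.4534 -0.1009  0.014 ]
top 0.07 163 [196 217  28  28 596] [209.6 230.7] [0.437 0.092 0.014]
scene 0.07 20 [280 171  25  16 313] [291.9 178.6] [0.4399 0.0942 0.014 ]
top 0.058 149 [397 168  26  26 497] [409.8 180.4] [ 0.558  -0.4087  0.014 ]
rect ((558.0643310546875, -409.02593994140625), (56.38179016113281, 55.51008605957031), 9.477635383605957)
scene 0.058 18 [ 88 171  23  13 233] [ 99.2 176.7] [ 0.5613 -0.4048  0.014 ]
```

View pics/ot1.png

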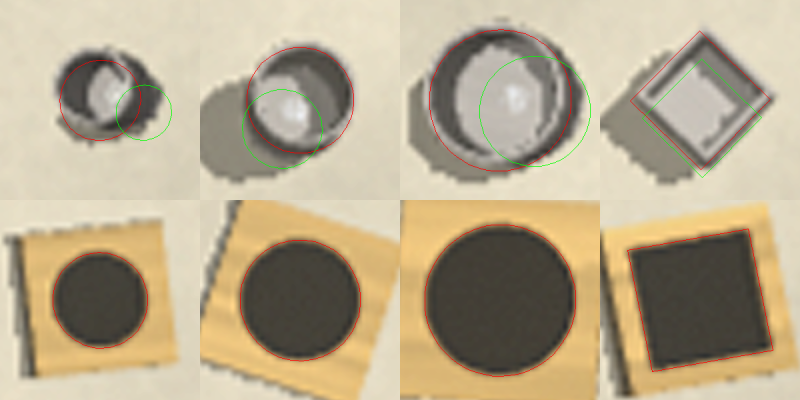

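View pics/os1.png

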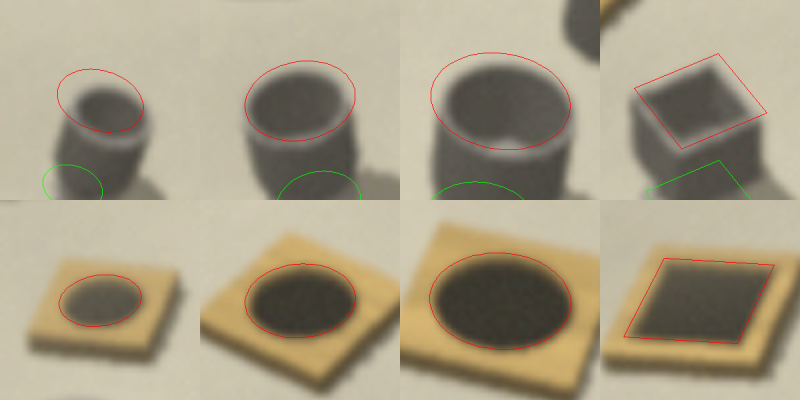

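Pocket outlines match the top view within about 1 mm. The scene camera sits about 3 mm off consistently, so I'll average the two. Now I'll check that the poses are reachable.

```bash
cat >> h.py <<'E'
from scipy.spatial.transform import Rotation as Ro
def q(deg):
    a=np.deg2rad(deg); c,s=np.cos(a),np.sin(a)
    return Ro.from_matrix(np.array([[0,0,-1],[c,s,0],[s,-c,0]]).T).as_quat()
# cup: pick xy, nest xy, tcp z at pick, height
J=dict(small=((.559,.390),(.3852,-.2743),.094,.058),
 medium=((.6625,-.140),(.452,-.102),.102,.068),
 large=((.5155,.220),(.4385,.093),.108,.080),
 square=((.5775,.012),(.5595,-.407),.102,.068))
E
python3 - <<'E'
from h import *
M=Ro.from_quat(arm.read_eef_rot()).as_matrix(); print("start jaw",np.rad2deg(np.arctan2(M[1,1],M[0,1])), arm.read_joint_positions())
for k,(a,b,z,h) in J.items():
    for g in range(-170,181,25) if k!="square" else (45,-45,135,-135):
        o=[]
        for p,gg in ((a,g),(b,g if k!="square" else g-35.5)):
            for zz in (z,z+.115):
                s=arm.ik([*p,zz],q(gg)); o.append(None if s is None else round(s[6],2))
        print(k,g,o)
E
```

```text
start jaw -63.48045188465142 [ 1.08148337  0.61581486 -0.01259904  1.42475037  0.00810018  1.10341652
 -0.04041085]
small -170 [np.float64(1.88), np.float64(1.99), np.float64(-1.85), np.float64(-2.03)]
small -145 [np.float64(-2.82), np.float64(-2.46), np.float64(-1.59), np.float64(-1.7)]
small -120 [np.float64(-2.52), np.float64(-2.76), np.float64(-1.26), np.float64(-1.35)]
small -95 [np.float64(-2.21), np.float64(-2.39), np.float64(-0.95), np.float64(-1.01)]
small -70 [np.float64(-1.9), np.float64(-2.01), np.float64(-0.63), np.float64(-0.66)]
small -45 [np.float64(-1.58), np.float64(-1.66), np.float64(-0.32), np.float64(-0.3)]
small -20 [np.float64(-1.26), np.float64(-1.33), np.float64(-0.0), np.float64(0.06)]
small 5 [np.float64(-0.91), np.float64(-0.98), np.float64(0.32), np.float64(0.41)]
small 30 [np.float64(-0.55), np.float64(-0.6), np.float64(0.65), np.float64(0.76)]
small 55 [np.float64(-0.17), np.float64(-0.21), np.float64(0.97), np.float64(1.11)]
small 80 [np.float64(0.23), np.float64(0.19), np.float64(1.31), np.float64(1.47)]
small 105 [np.float64(0.65), np.float64(0.62), 
[... 2489 characters left out ...]
64(0.55), np.float64(0.59)]
large 105 [np.float64(0.81), np.float64(0.81), np.float64(0.9), np.float64(0.97)]
large 130 [np.float64(0.92), np.float64(1.03), np.float64(1.0), np.float64(1.15)]
large 155 [np.float64(1.27), np.float64(1.47), np.float64(1.23), np.float64(1.59)]
large 180 [np.float64(1.7), np.float64(1.9), np.float64(-2.75), np.float64(2.02)]
square 45 [np.float64(0.21), np.float64(0.33), np.float64(0.54), np.float64(0.56)]
square -45 [np.float64(-0.98), np.float64(-0.98), np.float64(-0.78), np.float64(-0.77)]
square 135 [np.float64(1.32), np.float64(1.51), np.float64(1.82), np.float64(1.89)]
square -135 [np.float64(-2.09), np.float64(-2.25), np.float64(-2.01), np.float64(-2.08)]
```

```bash
cat >> h.py <<'E'
def F(): return np.round(arm.read_ft_force(),1)
def pick(k,g,xy=None):
    a,b,z,h=J[k]; a=xy or a
    arm.movep([*a,z+.13],q(g)); arm.line_to([*a,z],.12)
    print("at",np.round(arm.read_tool_pos(),4),F(),arm.read_time())
    arm.move_gripper(0.0,40); print("closed",round(arm.read_opening(),3),"~mm",round(85*arm.read_opening(),1),F())
    arm.line_to([*a,z+.04],.1); print("lifted",F(),arm.read_opening())
    arm.line_to([*a,z+.115],.2); print(arm.read_time())
def carry(k,g,xy=None):
    a,b,z,h=J[k]; b=xy or b
    arm.line_to([*b,z+.115],.22,q(g)); print("over",np.round(arm.read_tool_pos(),4),F(),arm.read_time())
def lower(k,xy=None):
    a,b,z,h=J[k]; b=xy or b
    arm.line_to([*b,z+.016],.15); print("F",F()); arm.line_to([*b,z+.0065],.03); print("F",F(),np.round(arm.read_tool_pos(),4))
def shot(tag):
    for n in("top","scene"): cv2.imwrite(f"pics/{n}_{tag}.png",snapshot(n))
E
python3 - <<'E'
from h import *
pick("small",30); carry("small",30); shot("s1")
E
python3 - <<'E'
import cv2,numpy as np
a=cv2.imread("pics/top_s1.png");b=cv2.imread("pics/scene_s1.png")
c=cv2.resize(a[180:330,290:440],(400,400));d=cv2.resize(b[60:210,100:250],(400,400))
cv2.imwrite("pics/v1.png",np.hstack([c,d]))
E
```

```text
at [0.5594 0.3906 0.0951] [ 0.1 -0.4  0.1] 4.85
closed 0.411 ~mm 34.9 [-0.4  0.   2.1]
lifted [-1.   0.2 -1.2] 0.4147845959660757
6.4417
over [ 0.3855 -0.2737  0.2091] [ 0.   0.4 -0.4] 9.7167
```

View pics/v1.png

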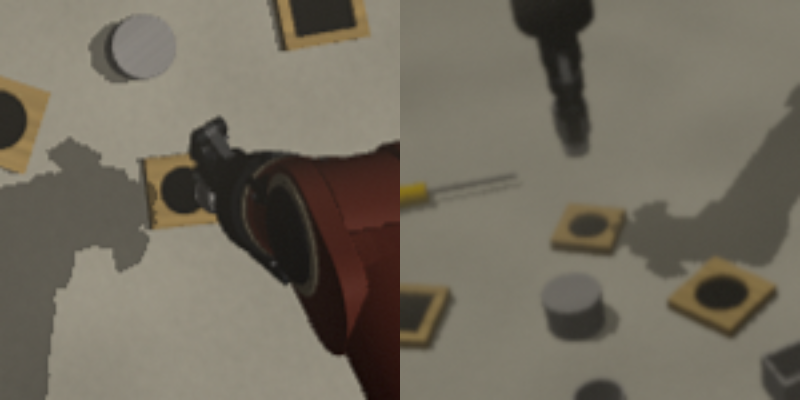

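The small cup is held, with an opening of about 35 mm. The right half of the picture shows it hanging upright between the fingers at about (570,135), above its block. I'll lower it now and stop to look before releasing.

```bash
python3 - <<'E'
from h import *
lower("small"); shot("s2"); print(arm.read_opening())
E
python3 - <<'E'
import cv2,numpy as np
a=cv2.imread("pics/top_s2.png");b=cv2.imread("pics/scene_s2.png")
c=cv2.resize(a[200:300,310:410],(400,400));d=cv2.resize(b[90:190,120:220],(400,400),interpolation=cv2.INTER_CUBIC)
cv2.imwrite("pics/v2.png",cv2.convertScaleAbs(np.hstack([c,d]),alpha=1.7))
E
```

```text
F [ 0.2 -0.4 -1. ]
F [ 0.1  1.1 -1. ] [ 0.3851 -0.2743  0.1005]
0.41783182999592855
```

View pics/v2.png

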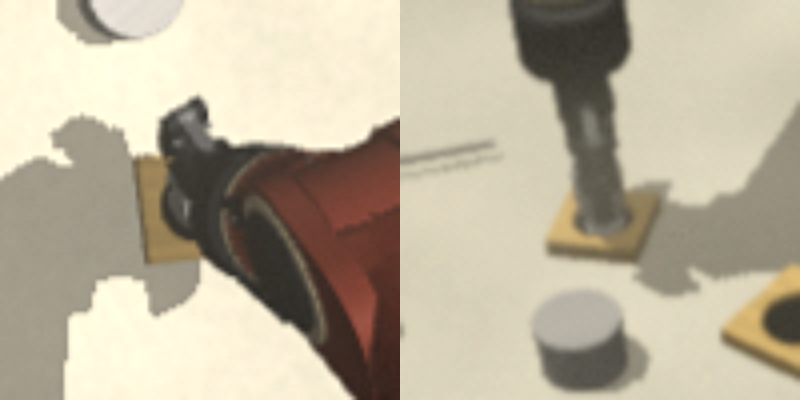

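The foot is over the pocket at about (600,225) in the right half, with no contact yet. I'll go down until it touches, then release.

```bash
cat >> h.py <<'E'
def seat_release(k,xy=None):
    a,b,z,h=J[k]; b=xy or b
    f0=arm.read_ft_force()[2]; d=.0065
    while d>.002:
        d-=.0007; arm.line_to([*b,z+d],.03); f=arm.read_ft_force()[2]
        if f-f0>3: break
    print("seat d",round(d,4),"dF",round(f-f0,1),np.round(arm.read_tool_pos(),4))
    arm.move_gripper(1.0); print("open",round(arm.read_opening(),3),F())
    arm.line_to([*b,z+.13],.15); print(F(),arm.read_time())
E
python3 - <<'E'
from h import *
seat_release("small"); pick("medium",0); carry("medium",0); shot("m1")
E
python3 - <<'E'
import cv2,numpy as np
a=cv2.imread("pics/top_m1.png");b=cv2.imread("pics/scene_m1.png")
c=cv2.resize(a[190:290,290:390],(400,400));d=cv2.resize(b[70:220,120:270],(400,400),interpolation=cv2.INTER_CUBIC)
cv2.imwrite("pics/v3.png",cv2.convertScaleAbs(np.hstack([c,d]),alpha=1.7))
E
```

```text
seat d 0.0058 dF 6.2 [ 0.3853 -0.2743  0.1003]
open 1.0 [0.  0.8 0.2]
[-0.5  0.5  0. ] 12.9667
at [ 0.6632 -0.1399  0.1031] [-0.5  0.2 -0.6] 15.375
closed 0.55 ~mm 46.8 [-0.6 -0.7  3.9]
lifted [-1.1 -0.3 -1.2] 0.5515362554158004
16.8917
over [ 0.4531 -0.1022  0.2168] [-0.   0.6 -0.4] 18.0167
```

View pics/v3.png

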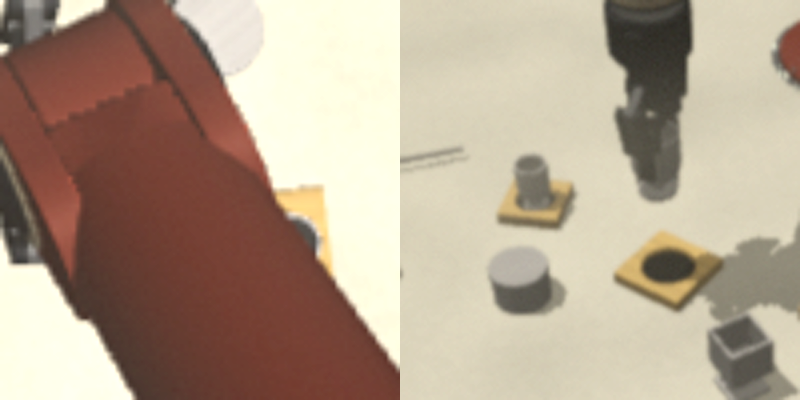

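The small cup stands upright in its pocket at about (533,185) in the right half. The medium cup is held over its block at about (655,170). I'll seat the medium, then pick up the large one.

```bash
python3 - <<'E'
from h import *
lower("medium"); shot("m2"); seat_release("medium"); pick("large",55); carry("large",55); shot("l1")
E
python3 - <<'E'
import cv2,numpy as np
a=cv2.imread("pics/scene_m2.png");b=cv2.imread("pics/scene_l1.png")
c=cv2.resize(a[100:220,150:270],(400,400),interpolation=cv2.INTER_CUBIC);d=cv2.resize(b[60:240,150:330],(400,400),interpolation=cv2.INTER_CUBIC)
cv2.imwrite("pics/v4.png",cv2.convertScaleAbs(np.hstack([c,d]),alpha=1.7))
E
```

```text
F [ 0.3 -0.5 -1.1]
F [-0.3 -0.6  1.4] [ 0.4523 -0.1022  0.1087]
seat d 0.0058 dF 7.0 [ 0.4522 -0.1022  0.1087]
open 1.002 [-0.4 -0.7 -0. ]
[0.1 0.  0.4] 21.1833
at [0.5159 0.2204 0.1088] [1.  0.1 0.7] 23.6583
closed 0.709 ~mm 60.2 [-1.2 -1.9  5.1]
lifted [-0.5  0.2 -1.8] 0.7103359098210075
25.0917
over [0.4391 0.0939 0.2229] [-0.6 -0.3 -2. ] 25.9167
```

View pics/v4.png

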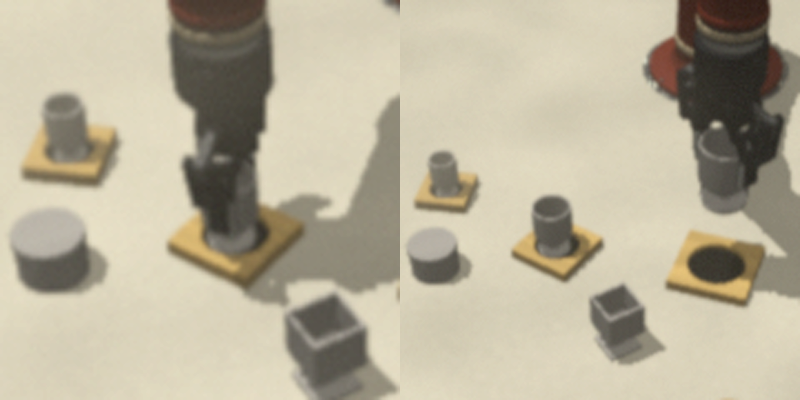

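The medium cup is seated at about (552,225) in the right half, and the large one is held upright at about (722,165). I'll seat the large and then pick up the square.

```bash
python3 - <<'E'
from h import *
lower("large"); shot("l2"); seat_release("large"); pick("square",45); carry("square",9.5); shot("q1")
E
python3 - <<'E'
import cv2,numpy as np
a=cv2.imread("pics/scene_q1.png");b=cv2.imread("pics/top_q1.png")
c=cv2.resize(a[80:260,30:210],(400,400),interpolation=cv2.INTER_CUBIC);d=cv2.resize(b[150:300,180:330],(400,400),interpolation=cv2.INTER_CUBIC)
cv2.imwrite("pics/v5.png",cv2.convertScaleAbs(np.hstack([c,d]),alpha=1.7))
E
```

```text
F [ 0.4  0.2 -1.2]
F [-0.2 -1.2  4.1] [0.4389 0.093  0.1149]
seat d 0.0058 dF 6.8 [0.4388 0.093  0.1149]
open 1.0 [-0.6  0.1  0.1]
[-0.4  0.2 -0.1] 28.9917
at [0.578  0.0123 0.1028] [ 0.3  0.  -0.7] 30.9083
closed 0.511 ~mm 43.4 [ 0.5 -0.1  3.1]
lifted [ 0.6 -0.  -1.3] 0.5126846271322721
32.4417
over [ 0.56   -0.4055  0.2172] [-0.3  0.6 -0.4] 34.5
```

View pics/v5.png

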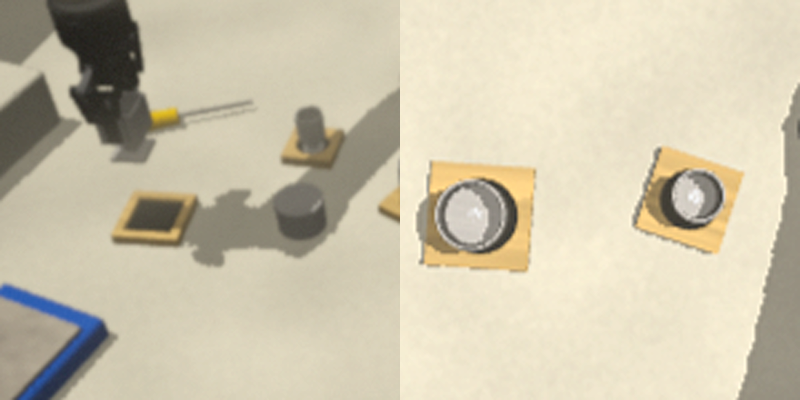

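The right half shows the large cup at about (472,215) and the medium at about (695,195), both inside their pockets. The left half shows the square cup hanging upright over its block. I'll refine the pocket's yaw before lowering.

Run:
```python
from h import *
im=cv2.imread("pics/top0.png"); th=np.deg2rad(9.5)
from scipy.optimize import minimize
g=cv2.GaussianBlur(im,(0,0),.6).max(2).astype(np.float32)
# subpixel edge search along pocket normals
c0=np.array([.558,-.4087])
for name,half in(("pocket",.029),("block",.040)):
    R=np.array([[np.cos(th),-np.sin(th)],[np.sin(th),np.cos(th)]]); A=[]
    for k in range(4):
        n=np.array([np.cos(k*np.pi/2),np.sin(k*np.pi/2)]); t=np.array([-n[1],n[0]])
        s=np.linspace(-.75,.75,25)*half; r=np.linspace(half-.006,half+.006,49); E=[]
        for si in s:
            P=c0+(n*r[:,None]+t*si)@R.T
            uv=proj("top",np.c_[P,np.full(len(r),.014)]).astype(np.float32)
            v=cv2.remap(g,uv[:,:1].copy(),uv[:,1:].copy(),cv2.INTER_LINEAR).ravel()
            gr=np.abs(np.gradient(v)); E.append((r*gr**2).sum()/(gr**2).sum())
        p=np.polyfit(s,E,1); A.append((round(np.rad2deg(-np.arctan(p[0])),2),round((p[1]-half)*1000,2)))
    print(name,"dyaw deg, offset mm per side",A)
```

```text
pocket dyaw deg, offset mm per side [(np.float64(-0.12), np.float64(0.39)), (np.float64(-0.02), np.float64(0.05)), (np.float64(-0.43), np.float64(-0.29)), (np.float64(0.08), np.float64(0.03))]
block dyaw deg, offset mm per side [(np.float64(-0.43), np.float64(-0.93)), (np.float64(-0.14), np.float64(0.4)), (np.float64(-0.31), np.float64(-0.51)), (np.float64(-0.17), np.float64(-1.12))]
```

The pocket's yaw comes out at 9.4° ± 0.2°, which matches. Lowering.

```bash
python3 - <<'E'
from h import *
lower("square"); shot("q2"); seat_release("square")
arm.movep([.42,-.56,.30],q(-63)); shot("end"); print(arm.read_time())
E
python3 - <<'E'
import cv2,numpy as np
a=cv2.imread("pics/scene_end.png");b=cv2.imread("pics/top_end.png")
def z(i,u,v,s=44): return cv2.resize(cv2.getRectSubPix(i,(s,s),(u,v)),(200,200),interpolation=cv2.INTER_CUBIC)
S=[(169,135),(220,160),(292,168),(99,168)];T=[(359,251),(289,225),(210,231),(410,181)]
cv2.imwrite("pics/v6.png",cv2.convertScaleAbs(np.vstack([np.hstack([z(b,*p) for p in T]),np.hstack([z(a,*p) for p in S])]),alpha=1.6))
E
```

```text
F [ 0.3 -0.6 -0. ]
F [ 0.2  0.1 -1.6] [ 0.5596 -0.4071  0.1086]
seat d 0.0058 dF 4.9 [ 0.5596 -0.4071  0.1086]
open 1.003 [ 0.4  0.5 -0.1]
[-0.3  0.2 -0.9] 37.6917
38.6667
```

View pics/v6.png

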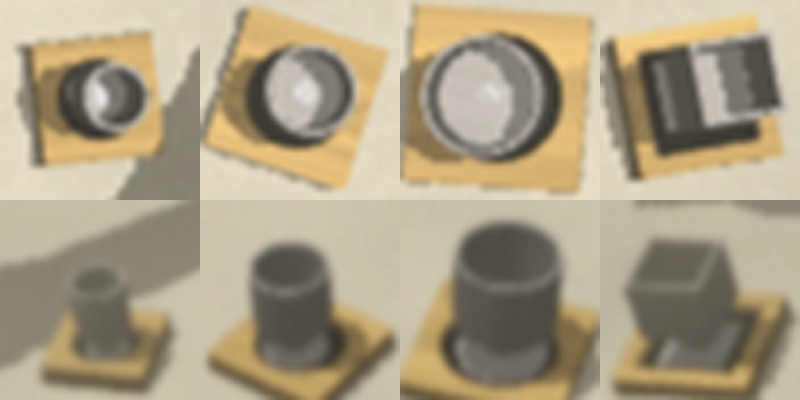

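View pics/top_end.png

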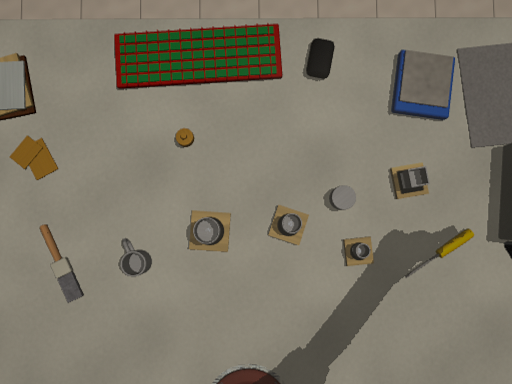

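The square cup's outline looks a bit odd, so I'll overlay the expected rim and foot outlines of seated cups on both views.

Run:
```python
from h import *
D=dict(small=(.036,.026),medium=(.048,.038),large=(.062,.052),square=(.044,.040))
rows=[]
for n in("top","scene"):
    im=cv2.imread(f"pics/{n}_end.png"); t=[]; S=4
    for k,(a,b,z,h) in J.items():
        ctr=proj(n,[*b,.045])[0]; off=100-S*ctr
        c=cv2.warpAffine(im,np.float32([[S,0,off[0]],[0,S,off[1]]]),(200,200),flags=cv2.INTER_CUBIC); c=cv2.convertScaleAbs(c,alpha=1.6)
        bb=np.array(b)-(0 if n=="scene" else 0)
        for d,zz,col in((D[k][0],h+.006,(0,0,255)),(D[k][1],.006,(0,255,0))):
            if k=="square":
                th=np.deg2rad(9.5);q4=np.array([[-1,-1],[1,-1],[1,1],[-1,1],[-1,-1]])*d/2@np.array([[np.cos(th),np.sin(th)],[-np.sin(th),np.cos(th)]])
            else:
                A=np.linspace(0,6.2832,60); q4=np.c_[np.cos(A),np.sin(A)]*d/2
            p=proj(n,np.c_[q4+bb,np.full(len(q4),zz)])*S+off
            cv2.polylines(c,[np.round(p).astype(np.int32)],False,col,1)
        t.append(c)
    rows.append(np.hstack(t))
cv2.imwrite("pics/v7.png",np.vstack(rows))
```

```text
(no output)
```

View pics/v7.png

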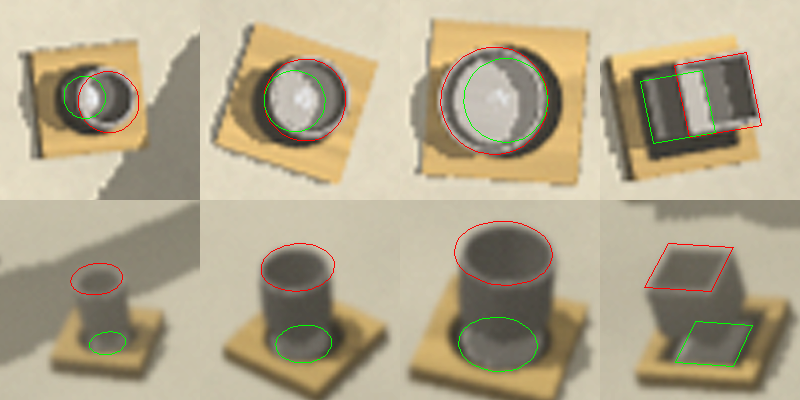

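Rim and foot outlines match seated, upright cups in both views, and the square cup is in line with its pocket. I'll confirm the bystanders haven't moved, then hand in.

Run:
```python
from h import *
from station import ticket
a=cv2.imread("pics/top0.png");b=cv2.imread("pics/top_end.png")
for n,(u,v) in dict(mug=(134,258),tin=(343,198)).items():
    A=a[v-20:v+20,u-20:u+20].astype(np.float32).mean(2);B=b[v-20:v+20,u-20:u+20].astype(np.float32).mean(2)
    print(n,cv2.phaseCorrelate(A,B)[0],np.abs(A-B).mean())
print(F(),arm.read_time()); ticket.finish_job()
```

```text
mug (0.02355960941041957, -0.033771715447365125) 1.1997916
tin (-0.055756310215056004, 0.00793663798368982) 1.3912501
[-0.3  0.  -0.5] 38.6667
the job is handed in; nothing more can be done
```

All four cups are standing upright in their own pockets and have been let go. I placed them in the order small, medium, large, square, and handed the job in at 38.7 s of the 109 s allowed.

- **Seating:** I lowered each cup until the wrist force rose 5–7 N, about where its foot should meet the 6 mm pocket floor, then released it. All the wrist readings I took stayed below 10 N.
- **Final pictures:** the expected rim and foot outlines for seated, upright cups matched both camera views to within a few mm. The square cup was released at 9.5°; I measured the pocket's sides at 9.4° ± 0.2°.
- **Bystanders:** the mug and tin shifted less than 0.1 px between the first and last top pictures, so they did not move. The arm was parked clear of everything.
- **Disagreement:** the two cameras differed by about 3–5 mm on the pocket positions, so I used the average. The clearance is 9 mm around each foot, so this did not affect the fit.

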